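Refit the front board of a grain bin and bolt it

ROBOT

A 6-joint arm with a two-finger parallel gripper is mounted at the origin on the work surface. World frame = base frame: x ahead of the robot, y to its left, z up, the work surface at z = 0. Lengths are in m, angles in degrees, forces in N, time in s.
With the tool pointing down it reaches from about 0.3 to 0.75 m from the base axis. Payload 8.5 kg.
Tool frame: the origin (TCP) lies midway between the tips of the shut fingers; the grasp point (between the pads) lies 19 mm behind it (env.tcp_to_grasp is the z of the grasp point in the tool frame, in m); z points along the fingers, y is the line along which they close (so a half turn about z gives the same grasp; the last joint's range is limited). The gripper opens to 85 mm and grips with 20 to 120 N. Pads are 22 mm wide; open, the fingers measure 114 mm over their backs; the gripper's body (76 mm by 85 mm) begins 54 mm behind the grasp point. The pads swing forward as they close: fully open they stand 13 mm farther back than shut.
Start: joints at [-87.107, 21.807, 74.336, -0, 83.858, -12.336], TCP at [0.144, -0.531, 0.231] pointing down, gripper open.
Joint ranges: [-178.18, 178.18], [-50.72, 133.34], [12.68, 142.11], [-81.47, 261.47], [9.98, 163.14], [-165.26, 165.26]. Speed limits (degrees/s): [136.94, 136.94, 180, 180, 180, 180].

INTERFACE

Orientations are given as a 3x3 rotation matrix whose columns are the frame's x, y, z axes.
In Python, from rig import env, imaging, job, models gives the robot as it stands. The module is installed in compiled form; this text tells all that it offers.
- The arm moves only by the tool jog_arm, never from a script. Its argument "plan" is text: rows parted by semicolons, each of 7 numbers parted by spaces: the turn, a rotation vector about the tool's x, y, z in degrees, then the shift along the tool's x, y, z in cm, then the closure in counts, from 0 (fully open) to 255 (shut). In form: rx ry rz x y z claw; .... A call has 1 to 10 rows; each row shifts and turns the commanded pose from where the row before left it, along the tool's axes as they then stand; what a row does not reach is not made up. A row lasts 1/12 s, in which the tool goes at most 41.7 mm and 7.16 degrees, less where a joint would pass 70% of its speed; a pose out of reach is approached as far as the arm can. A call with a gripper value outside its range is refused whole. The fingers move at their own pace and stop on an object; "grip_force" is the grip in N (left out, the last holds). Time passes only in rows, so rows that do not move let the fingers close. It gives the time, the measured TCP pose, the force, the opening and the grip force at its end, in the units of the state.
- env.observe(): the state, without advancing time (a new reading comes with each control period).
- imaging.get_image(name): name is "side" or "top" or "wrist"; returns a dict with "pixels" (420x560x3 uint8, red, green, blue), "depth" (420x560 float32, m along the optical axis (not along the pixel's ray), 0 where there is no reading), "fov_y" (degrees; the focal length in pixels is half the picture's height over the tangent of half this angle, whatever the lens; pixels are square), "cx", "cy" (the principal point, pixels), "world_from_camera" (4x4, takes a point from camera to world coordinates). Camera axes: x right, y down, z forward; pixel columns grow to the right and rows downward; lengths in m; the calibration is good to about 2 mm. A picture is of the moment at which its call begins.
- job.close_job(): hands the job in; it is judged then, once.
Trained networks look in the newest picture that a camera, given by its name, has taken for a name from the list of things; names that differ only in an ending like _2 or _b are one class to them, and where a whole thing is asked for, a point or a joint stands for the part that bears it (a point fixed in the world has none). Each returns a list of dicts, best first, with "confidence" (0 to 1); they miss things now and then, are a little off and sometimes report something else, mostly with a low value. They report only what shows in the picture. A call takes as long as a camera call.
- models.outline_of(camera, query): "region" (420x560 bool, what is visible of it) and "bbox" ([centre column, centre row, width, height] in pixels, round what is visible of it).
- models.tip_of(camera, query): "at" ([column, row] in pixels: a listed point, or the origin of a listed thing).
The state is a dict: "time_s": time; "q": joint angles; "qvel": joint speeds; "joint_efforts": joint torques, N m; "position": TCP position; "tool_rot": TCP orientation; "ft_force": force on the tool from outside, world axes, zero at the start; "wrist_torque": the same for the moment, N m; "grip_width": finger opening in m; "gripper_force": force on a finger pad.
Only numpy, scipy, OpenCV 4.12 (cv2) and the standard library are available. Lean on these libraries where they do the work, as an engineer would, in place of code of your own. Each camera call takes 0.05 s, during which the arm holds its last target. There are 200 camera calls.

TASK

Put the front board back on the small grain bin: take it off its stand by its grip rib, tip it with its top towards you to get its bottom edge into the channel under the bin's top rail, then straighten it up and back until it stands fully down in the channel and rests against the bin's two stiles, rib facing out. Then slide the steel bolt fully across in front of it and let go. Leave the tape roll, jar, carton and brush where they are.

Things in the scene. Friction and masses are not known exactly. Their poses are not given: they have to be found in the camera images.
- board: Loose plywood front board, 8 thick (own x -4..4), 180 wide (y), 110 high (z), about 160 g. Origin: middle of its underside; z points up the board, front is -x. A wooden grip rib, 14 wide (y), stands out of the front from x -4 to -70, z 75 to 105. At the start it leans back on the stand, own z 15 degrees from vertical, top away from the robot, rib towards the robot and up.
- board_grip (a point): Inside the board's rib, at x -52, y 0, z 90 of the board: a good place to pinch the rib across its 14 mm width (along the board's y).
- board_top (a point): Middle of the board's top edge face, 110 up the board from its origin.
- stand: Fixed wooden stand, 170 wide, front -x, origin on the table below the board's bottom edge (ledge 20 above). The board leans on a 150 wide, 85 long rest sloping back 15 degrees. A lip rises 8 in front of the board, 6.5 clear: draw the board out along its own z by 15 or more. Nothing stands above it.
- bin: Fixed open wooden grain bin, 220 wide (y), 190 deep, 154 high, on a fixed slatted crate 140 high; front -x, x points into the bin. Origin on the crate's top (140 above the table) under the channel's middle. Two stiles (y 80 to 110, either side) have front faces at x 22; the finished board leans back 7 to 11 degrees with its upper back edge on them. Bolt plate and keeper: y 110 to 210, z 76 to 110, x -13 to 17.
- channel (a point): Middle of the channel's floor, 12 above the bin's origin. The channel runs along y between y -96 and 96 (closed ends), is 16 wide (x -8 to 8) and 12 deep: the front lip (x -20 to -8) and the bin floor (from x 8) both rise to z 24 of the bin.
- rail (a point): Middle of the lower front edge of the bin's wooden top rail, at x -11, z 128 of the bin. The rail spans the full width, x -11 to 45, z 128 to 154, right over the channel: the board cannot be lowered upright, but goes in below and in front of the rail when tilted about 20 degrees with its top towards -x.
- bolt (a joint): Slide of the steel bolt on the bin's +y side, in m: 0 to 0.012 drawn back (start), 0.045 fully across. It slides towards the bin's -y, about 2 N of friction, and stays where it is left. The rod, 10 thick, runs along y at x -2, z 90 of the bin; its tip is at y 115 at 0, and at y 70 when across, in front of the board.
- bolt_grip (a point): On the axis of the bolt's upright handle, a steel pin 14 in diameter standing in front of the bin at x -48, z 78 to 143 of the bin, joined to the rod at z 90 by a bar 8 thick. This point is at z 120, at y 185 of the bin when the joint is 0 and y 140 at 0.045. Pinch or push it from above or tilted.
- tape_roll: Parcel tape roll, lying flat, 100 across, 48 high; leave it. Origin under its centre.
- jar: Glass jar with steel lid, 68 across, 100 high; leave it. Origin under its centre.
- carton: Closed cardboard carton 100 x 130 x 60 high; leave it. Origin under its centre.
- brush: Hand brush 200 long lying on the table; leave it.

How it is judged:
By the outcome, as a careful person would: the job done as asked, in the order asked, and still so for the second after the job is handed in, with the robot touching nothing.
It also fails if it takes over 72 s, if anything falls off the work surface, if the arm or the gripper's body presses on something with over 40 N, if the wrist force passes 120 N, or if a joint passes its speed limit or range.

## Working session

There is one attempt and no reset: what is moved stays moved. The work goes in short steps, Python scripts to look and compute and a tool call to move; the robot and the scene stay as the last step left them, time stands still between calls to the robot, and variables do not carry over. Pictures are saved under pics/ and viewed, at most 10 in all, crops included, and the job is handed in when it is done.

Besides the shell and the picture viewer there is one more tool, called after "Request:" by a JSON object that holds its "fn" and its "kwargs", one argument or row to a line. jog_arm: Moves the arm, as the interface text tells. Its arguments: {"type":"object","properties":{"plan":{"type":"string"},"grip_force":{"type":"number"}},"required":["plan"]}

```bash
mkdir -p pics
cat > h.py <<'E'
from rig import env, imaging, job, models
import numpy as np, cv2
from scipy.spatial.transform import Rotation as R
np.set_printoptions(precision=4,suppress=True)
def P(im,u,v,d=None):
    f=210/np.tan(np.radians(im['fov_y']/2)); T=im['world_from_camera']
    if d is None: d=im['depth'][int(round(v)),int(round(u))]
    return (T@np.array([(u-im['cx'])/f*d,(v-im['cy'])/f*d,d,1]))[:3]
def cloud(im,m=None):
    f=210/np.tan(np.radians(im['fov_y']/2)); D=im['depth']
    ok=D>0
    if m is not None: ok&=m
    v,u=np.nonzero(ok); d=D[ok]
    return np.c_[(u-im['cx'])/f*d,(v-im['cy'])/f*d,d,np.ones(len(d))]@im['world_from_camera'].T[:,:3],u,v
def save(im,n): cv2.imwrite('pics/'+n,cv2.cvtColor(im['pixels'],cv2.COLOR_RGB2BGR))
E
python3 - <<'E'
from h import *
s=env.observe(); print(s['time_s'],s['position'],s['tool_rot'],env.tcp_to_grasp,s['ft_force'])
ims=[]
for c in ['side','top']:
    im=imaging.get_image(c); ims.append(im['pixels']); print(c,im['fov_y'],im['cx'],im['cy'],im['world_from_camera'])
    for q in ['board_grip','board_top','board','stand','bin','channel','rail','bolt_grip','tape_roll','jar','carton','brush']:
        r=models.tip_of(c,q)
        for x in r[:2]:
            u,v=x['at']; 
            print(q,round(x['confidence'],2),np.round([u,v]),P(im,np.clip(u,0,559),np.clip(v,0,419)))
    save(im,c+'0.png')
E
```

```text
0.0 [ 0.1445 -0.5304  0.2307] [[ 0.9649  0.2626 -0.    ]
 [ 0.2626 -0.9649  0.0015]
 [ 0.0003 -0.0014 -1.    ]] -0.0187 [-0.6974 -0.0289  1.1285]
side 54.238427204896816 279.58401824124184 206.40860516909447 [[-0.2227 -0.7858  0.577  -0.1438]
 [-0.9748  0.1859 -0.123   0.1983]
 [-0.0107 -0.5899 -0.8074  1.1674]
 [ 0.      0.      0.      1.    ]]
board_grip 0.61 [356. 201.] [ 0.5652 -0.2024  0.1246]
board_top 0.95 [347. 188.] [ 0.7142 -0.2363  0.0004]
board 0.94 [350. 212.] [ 0.589  -0.2017  0.0314]
board 0.63 [230. 226.] [0.5386 0.2023 0.1647]
stand 0.62 [348. 218.] [ 0.5742 -0.1916  0.0216]
bin 0.82 [230. 226.] [0.5366 0.2043 0.163 ]
channel 0.91 [230. 230.] [0.5282 0.2063 0.1597]
channel 0.34 [232. 226.] [0.5342 0.1969 0.1662]
rail 0.6 [225. 202.] [0.5367 0.2036 0.281 ]
bolt_grip 0.69 [167. 241.] [0.4641 0.3699 0.2588]
tape_roll 0.67 [313. 267.] [ 0.4341 -0.0294 -0.003 ]
jar 0.88 [278. 196.] [0.6938 0.025  0.0573]
jar 0.23 [348. 214.] [ 0.5844 -0.1908  0.0324]
carton 0.81 [211. 315.] [0.3241 0.3014 0.0619]
brush 0.76 [408. 274.] [ 0.3323 -0.3035  0.0202]
top 47.897514512261765 286
[... 252 characters left out ...]
.] [0.544  0.2123 0.1576]
board_top 0.95 [374. 181.] [ 0.6182 -0.1972  0.124 ]
board 0.62 [368. 194.] [ 0.5974 -0.189   0.0528]
stand 0.65 [368. 194.] [ 0.5947 -0.1913  0.0522]
bin 0.87 [231. 204.] [0.5558 0.207  0.154 ]
bin 0.3 [231. 207.] [0.5481 0.2072 0.1545]
channel 0.65 [230. 209.] [0.5447 0.2127 0.1492]
rail 0.97 [223. 202.] [0.5383 0.2121 0.2792]
rail 0.58 [368. 196.] [ 0.5939 -0.1913  0.0359]
bolt_grip 0.75 [221. 203.] [0.5354 0.2158 0.2749]
bolt_grip 0.65 [311. 251.] [ 0.4338 -0.0159  0.0044]
tape_roll 0.88 [313. 251.] [ 0.4353 -0.0227 -0.0037]
jar 0.61 [302. 161.] [0.7005 0.006  0.0706]
carton 0.69 [206. 286.] [0.3376 0.2946 0.0585]
brush 0.96 [411. 276.] [ 0.3519 -0.3084  0.0157]
```

View pics/side0.png

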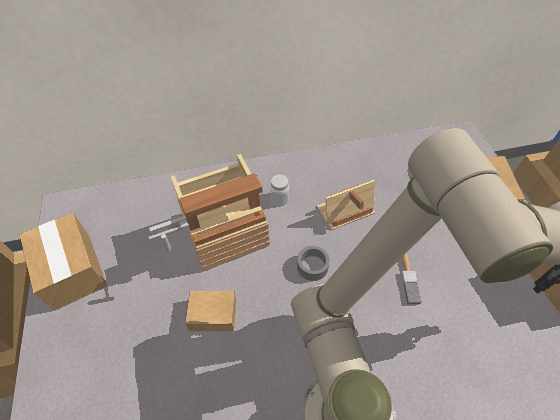

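View pics/top0.png

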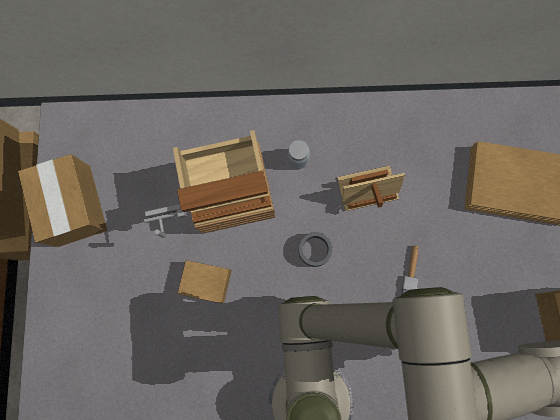

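The views show the bin at about (230,205), its bolt handle at (160,230), the board on its stand at (375,190) with its rib at (378,196), and nothing hidden. Next I fit the bin and board.

```bash
cat > fit0.py <<'E'
from h import *
for c in ['top','side']:
    im=imaging.get_image(c); X,u,v=cloud(im)
    m=(X[:,2]>.286)&(X[:,2]<.302)&(X[:,0]>.4)&(X[:,0]<.7)&(X[:,1]>.05)&(X[:,1]<.36)
    A=X[m]; r=cv2.minAreaRect((A[:,:2]*1000).astype(np.float32)); print(c,'rail',len(A),A[:,2].mean(),r, cv2.boxPoints(r).tolist())
    b=(X[:,0]>.45)&(X[:,0]<.75)&(X[:,1]>-.32)&(X[:,1]<-.08)&(X[:,2]>.012)
    # plane ransac
    B=X[b]; rng=np.random.default_rng(0); best=0
    for _ in range(800):
        p=B[rng.choice(len(B),3,False)]; n=np.cross(p[1]-p[0],p[2]-p[0]); l=np.linalg.norm(n)
        if l<1e-5: continue
        n/=l
        if not .8<abs(n[0])<.995: continue
        k=np.abs((B-p[0])@n)<.0025
        if k.sum()>best: best=k.sum(); bk=k
    Q=B[bk]; q0=Q.mean(0); n=np.linalg.svd(Q-q0)[2][2]; n*=-np.sign(n[0])
    print('board plane n',n,'n pts',best,'tilt',np.degrees(np.arcsin(n[2])),'yaw',np.degrees(np.arctan2(-n[1],-n[0])))
    yv=np.cross([0,0,1],-n); yv/=np.linalg.norm(yv); zv=np.cross(-n,yv)
    ab=np.c_[(Q-q0)@yv,(Q-q0)@zv]; print('q0',q0,'ext',np.percentile(ab,[.5,99.5],axis=0)*1000)
    F=B[((B-q0)@n>.012)&((B-q0)@n<.09)]
    fa=np.c_[(F-q0)@yv,(F-q0)@zv,(F-q0)@n]; k=(fa[:,1]>0); print('rib',k.sum(),np.percentile(fa[k],[2,50,98],axis=0)*1000)
    np.savez('c_%s.npz'%c,X=X)
    for q in ['bolt_grip']:
        for x in models.outline_of(c,q)[:2]:
            print(q,x['confidence'],x['bbox']); mm=x['region']; Y,_,_=cloud(im,mm); print(np.percentile(Y,[5,50,95],axis=0))
    h=X[(X[:,2]>.265)&(X[:,2]<.29)&(X[:,1]>.33)&(X[:,1]<.45)&(X[:,0]>.4)&(X[:,0]<.7)]; print('handle',len(h),h.mean(0),h.std(0),h[:,2].max() if len(h) else 0)
E
python3 fit0.py
```

```text
top rail 1960 0.29367805085077775 ((565.3632202148438, 212.85031127929688), (57.54350662231445, 220.7124481201172), 11.285653114318848) [[515.551025390625, 315.4420166015625], [558.74462890625, 98.99732208251953], [615.1754150390625, 110.25860595703125], [571.9818115234375, 326.70330810546875]]
board plane n [-0.9442 -0.1893  0.2696] n pts 913 tilt 15.639294116637522 yaw 11.339395600750894
q0 [ 0.603  -0.1976  0.0772] ext [[-90.8663 -61.783 ]
 [ 87.8301  54.0384]]
rib 139 [[-8.3376 19.2073 13.8056]
 [ 1.0975 43.3919 43.3114]
 [ 5.9719 48.8612 67.2751]]
bolt_grip 0.76 [159.6, 225.8, 29.9, 25.5]
[[0.4619 0.3614 0.0005]
 [0.5054 0.3803 0.2343]
 [0.5374 0.4543 0.2829]]
handle 36 [0.4666 0.3745 0.2796] [0.0038 0.0039 0.0058] 0.28665648739900873
side rail 1414 0.2930174490302995 ((564.2463989257812, 210.31201171875), (59.86302947998047, 219.50723266601562), 11.140884399414062) [[513.672119140625, 312.2138977050781], [556.0858154296875, 96.84326934814453], [614.8206787109375, 108.41012573242188], [572.406982421875, 323.78076171875]]
board plane n [-0.9443 -0.1889  0.2694] n pts 860 tilt 15.631114070367687 yaw 11.311344672920256
q0 [ 0.6004 -0.1963  0.0765] ext [[-94.6684 -57.7473]
 [ 84.7255  53.5428]]
rib 134 [[-12.0706  18.0318  13.7409]
 [ -0.4114  40.1872  45.5809]
 [  2.9677  48.208   67.8747]]
bolt_grip 0.63 [165.1, 239.2, 31.7, 19.9]
[[0.4596 0.344  0.2268]
 [0.5048 0.3745 0.2345]
 [0.519  0.4165 0.2818]]
handle 38 [0.4645 0.3732 0.2777] [0.0041 0.0036 0.0053] 0.2847650504235715
```

```bash
cat >> h.py <<'E'
c_,s_=np.cos(np.radians(11.3)),np.sin(np.radians(11.3))
def frame(yaw,o):
    T=np.eye(4); T[:3,:3]=R.from_euler('z',yaw,degrees=True).as_matrix(); T[:3,3]=o; return T
BIN=frame(11.2,[.5481,.2083,.140])
def lean(t): # board rotation rel. to a yaw frame: top back (+x) by t deg
    return R.from_euler('y',t,degrees=True).as_matrix()
def toolpose(T,t,p,a,g=(-.052,0,.090)):
    """board origin p in frame T, lean t, tool a deg from board -z towards +x; -> R, TCP"""
    Rb=T[:3,:3]@lean(t); o=(T@np.r_[p,1])[:3]
    a=np.radians(a); tz=Rb@[np.sin(a),0,-np.cos(a)]; ty=-Rb[:,1]; tx=np.cross(ty,tz)
    return np.c_[tx,ty,tz], o+Rb@np.array(g)+.0187*tz
def plan(Rt,pt,s=None,n=None,R0=None,p0=None):
    if R0 is None:
        s=s or env.observe(); R0,p0=np.array(s['tool_rot']),np.array(s['position'])
    w=R.from_matrix(R0.T@Rt).as_rotvec(degrees=True); d=R0.T@(pt-p0)*100
    m=n or int(np.ceil(max(np.linalg.norm(w)/6.5,np.linalg.norm(d)/3.8,1)))
    S=sum(R.from_rotvec(w*k/m,degrees=True).as_matrix() for k in range(m))
    print('rows',m,'each: turn',np.round(w/m,2),'shift',np.round(np.linalg.solve(S,d),2),'| total',np.round(w,1),np.round(d,2))
E
python3 - <<'E'
from h import *
Bs=frame(11.3,[.6023,-.2001,.0769]) # front face point at board z 56
Rb=Bs[:3,:3]@lean(15); o=Bs[:3,3]-Rb@np.array([-.004,0,.056]); print('board origin',o,'grip',o+Rb@[-.052,0,.09])
St=frame(11.3,o); np.save('St.npy',St)
Rt,pt=toolpose(St,15,[0,0,0],37); print(Rt,pt)
plan(Rt,pt-Rt[:,2]*.10)
E
```

```text
board origin [ 0.5919 -0.2022  0.0218] grip [ 0.5655 -0.2075  0.1222]
[[ 0.9092  0.1959  0.3673]
 [ 0.1817 -0.9806  0.0734]
 [ 0.3746 -0.     -0.9272]] [ 0.5723 -0.2061  0.1048]
rows 14 each: turn [-0.05  1.57  0.28] shift [ 3.17 -1.56  0.81] | total [-0.8 22.   3.9] [ 46.07 -20.34   3.38]
```

Request:
{"fn": "jog_arm", "kwargs": {
  "plan": "-0.05 1.57 0.28 3.17 -1.56 0.81 0;-0.05 1.57 0.28 3.17 -1.56 0.81 0;-0.05 1.57 0.28 3.17 -1.56 0.81 0;-0.05 1.57 0.28 3.17 -1.56 0.81 0;-0.05 1.57 0.28 3.17 -1.56 0.81 0;-0.05 1.57 0.28 3.17 -1.56 0.81 0;-0.05 1.57 0.28 3.17 -1.56 0.81 0;-0.05 1.57 0.28 3.17 -1.56 0.81 0;-0.05 1.57 0.28 3.17 -1.56 0.81 0;-0.05 1.57 0.28 3.17 -1.56 0.81 0",
  "grip_force": 60
}}

```text
time_s: 2.33
position: [0.422, -0.3, 0.1897]
tool_rot: [[0.94, 0.214, 0.266], [0.207, -0.977, 0.057], [0.272, 0.002, -0.962]]
ft_force: [-0.3, -1.0, 0.1]
grip_width: 0.0851
gripper_force: 0.0
```

Request:
{"fn": "jog_arm", "kwargs": {
  "plan": "-0.05 1.57 0.28 3.17 -1.56 0.81 0;-0.05 1.57 0.28 3.17 -1.56 0.81 0;-0.05 1.57 0.28 3.17 -1.56 0.81 0;-0.05 1.57 0.28 3.17 -1.56 0.81 0;0 0 0 0 0 0 0;0 0 0 0 0 0 0"
}}

```text
time_s: 2.83
position: [0.5362, -0.2121, 0.1982]
tool_rot: [[0.909, 0.198, 0.367], [0.184, -0.98, 0.075], [0.374, -0.001, -0.927]]
ft_force: [-1.4, -0.1, 0.3]
grip_width: 0.0856
gripper_force: 0.0
```

Run:
```python
from h import *
s=env.observe(); print(s['time_s'],s['position'],s['q'],s['ft_force'])
St=np.load('St.npy'); Rt,pt=toolpose(St,15,[0,0,0],37)
im=imaging.get_image('wrist'); save(im,'w1.png'); X,u,v=cloud(im)
for q in ['board_grip','board_top']:
    for x in models.tip_of('wrist',q)[:2]: print(q,x['confidence'],x['at'],P(im,*x['at']))
# points in board frame
Rb=St[:3,:3]@lean(15); Y=(X-St[:3,3])@Rb*1000
k=(Y[:,0]<-15)&(Y[:,0]>-75)&(abs(Y[:,1])<25)&(Y[:,2]>70)&(Y[:,2]<115); print('rib',k.sum(),np.percentile(Y[k],[1,50,99],axis=0) if k.sum() else '')
k=(abs(Y[:,0]+4)<6)&(abs(Y[:,1])<100)&(Y[:,2]>15)&(Y[:,2]<120); print('face',k.sum(),np.percentile(Y[k],[1,50,99],axis=0))
plan(Rt,pt)
```

```text
2.8333 [ 0.5362 -0.2121  0.1982] [-41.2698  19.4023  87.3491  19.9192  61.0645  29.4606] [-1.4061 -0.0602  0.3324]
board_grip 0.58 [274.9, 218.5] [ 0.5648 -0.2088  0.1358]
board_grip 0.33 [91.8, 24.5] [ 0.7085 -0.0138  0.0382]
board_top 0.61 [276.5, 125.4] [ 0.6233 -0.1982  0.1259]
rib 2084 [[-67.5777  -9.4932  78.694 ]
 [-46.5099  -2.5271 103.0902]
 [-15.7805   4.1743 104.7541]]
face 14545 [[ -5.293  -90.6476  16.922 ]
 [ -1.3573  -3.1912  78.0987]
 [  1.6602  84.9528 108.9115]]
rows 3 each: turn [-0.01  0.01 -0.03] shift [ 0.02 -0.01  3.36] | total [-0.   0.  -0.1] [ 0.05 -0.03 10.08]
```

View pics/w1.png

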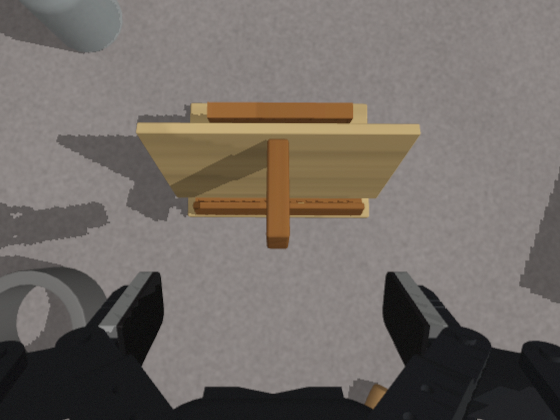

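The rib is centred at column 278, with the fingers' midpoint at about 273. So the board sits about 2.5 mm towards its own -y, and I correct for that.

Request:
{"fn": "jog_arm", "kwargs": {
  "plan": "0 0 0 0.06 0.08 3.4 0;0 0 0 0.06 0.08 3.4 0;0 0 0 0.04 0.08 3.4 0;0 0 0 0 0 0 255;0 0 0 0 0 0 255;0 0 0 0 0 0 255;0 0 0 0 0 0 255;0 0 0 0 0 0 255;0 0 0 0 0 0 255;0 0 0 0 0 0 255",
  "grip_force": 60
}}

```text
time_s: 3.82
position: [0.575, -0.2082, 0.1058]
tool_rot: [[0.909, 0.195, 0.369], [0.181, -0.981, 0.073], [0.376, 0.001, -0.927]]
ft_force: [-4.0, 0.1, 8.1]
grip_width: 0.0133
gripper_force: 59.7
```

Request:
{"fn": "jog_arm", "kwargs": {
  "plan": "0 0 0 0 0 0 255;0 0 0 0 0 0 255"
}}

```text
time_s: 3.98
position: [0.575, -0.2082, 0.1057]
tool_rot: [[0.909, 0.195, 0.369], [0.181, -0.981, 0.073], [0.376, 0.001, -0.927]]
ft_force: [-4.5, -0.0, 7.9]
grip_width: 0.0131
gripper_force: 59.6
```

Run:
```python
from h import *
s=env.observe(); print(s['time_s'],s['position'],s['q'],s['ft_force'],s['grip_width'],s['gripper_force'])
St=np.load('St.npy'); Rb=St[:3,:3]@lean(15)
St[:3,3]+=Rb@[.0015,-.0025,0]; np.save('St.npy',St)
Rt,pt=toolpose(St,15,[0,0,0],37)
print('grasp in board', (Rb.T@(np.array(s['position'])-.0187*np.array(s['tool_rot'])[:,2]-St[:3,3]))*1000)
plan(Rt,np.array(s['position'])+Rb@[0,0,.06])
```

```text
3.9833 [ 0.575  -0.2082  0.1057] [-38.0754  28.6818  89.6055  22.1272  49.065   27.9028] [-4.5485 -0.0024  7.8723] 0.013102729789395754 59.637882113456726
grasp in board [-51.5675  -0.0406  91.4344]
rows 2 each: turn [ 0.03 -0.03 -0.01] shift [ 1.81  0.   -2.39] | total [ 0.1 -0.1 -0. ] [ 3.62  0.   -4.79]
```

Request:
{"fn": "jog_arm", "kwargs": {
  "plan": "0 0 0 0.4 0 -0.53 255;0 0 0 0.6 0 -0.8 255;0 0 0 0.8 0 -1.06 255;0 0 0 1.2 0 -1.6 255;0 0 0 1.2 0 -1.6 255;0 0 0 1.2 0 -1.6 255;0 0 0 1.2 0 -1.6 255;0 0 0 1.2 0 -1.6 255;0 0 0 0 0 0 255"
}}

```text
time_s: 4.73
position: [0.6095, -0.2017, 0.2346]
tool_rot: [[0.907, 0.196, 0.373], [0.183, -0.981, 0.07], [0.38, 0.005, -0.925]]
ft_force: [0.7, -0.6, -1.2]
grip_width: 0.0133
gripper_force: 58.6
```

```bash
cat > kin.py <<'E'
from h import *
from scipy.optimize import least_squares
def Ry(a): return R.from_euler('y',a,degrees=True).as_matrix()
def Rz(a): return R.from_euler('z',a,degrees=True).as_matrix()
def rot(q,phi=0): return Rz(q[0])@Ry(q[1]+q[2])@Rz(q[3])@Ry(q[4])@Rz(q[5]+phi)
def A(q):
    A1=Rz(q[0]); z=np.array([0,0,1.]);x=np.array([1.,0,0])
    return np.c_[z,A1@x,A1@Ry(q[1])@z,A1@Ry(q[1]+q[2])@x,A1@Ry(q[1]+q[2])@z,rot(q)@z]
E
python3 - <<'E'
from kin import *
s=env.observe(); print(s['time_s'],s['position'],s['ft_force'],s['grip_width'],s['q'])
D=[([-87.107,21.807,74.336,0,83.858,-12.336],[.1445,-.5304,.2307]),([-41.2698,19.4023,87.3491,19.9192,61.0645,29.4606],[.5362,-.2121,.1982]),([-38.0754,28.6818,89.6055,22.1272,49.065,27.9028],[.575,-.2082,.1057]),(list(s['q']),list(s['position']))]
M=np.vstack([A(q) for q,_ in D]); y=np.concatenate([p for _,p in D])
x,res,rk,sv=np.linalg.lstsq(M,y,rcond=None); print(x,sv,(M@x-y)*1000)
r=rot(s['q']); print(r, np.array(s['tool_rot']))
np.save('kin.npy',x)
E
```

```text
4.7333 [ 0.6095 -0.2017  0.2346] [ 0.6749 -0.6026 -1.2013] 0.013316743198698166 [-35.3167  23.3373  74.5951  17.2345  67.115   38.6835]
[ 0.5696 -0.1196  0.5781  0.2288  0.4231  0.6161] [3.8753 2.9374 0.511  0.2216 0.1959 0.0705] [-119.7019   39.6916  -13.2298   -0.8928  -13.2546    4.3016  -15.6798
   -7.2549   -1.8814   25.7775  -42.2874   10.8095]
[[-0.1959  0.9069  0.373 ]
 [ 0.9806  0.1829  0.0703]
 [-0.0045  0.3795 -0.9252]] [[ 0.9069  0.1959  0.373 ]
 [ 0.1829 -0.9806  0.0703]
 [ 0.3795  0.0045 -0.9252]]
```

```bash
cat >> kin.py <<'E'
def A7(q): return np.c_[A(q),Rz(q[0])@[0,1.,0]]
def fk(x,q): return A7(q)@x
def ik(x,Rt,pt,q0):
    lo=np.array([-178.18,-50.72,12.68,-81.47,9.98,-165.26]); hi=np.array([178.18,133.34,142.11,261.47,163.14,165.26])
    f=lambda q: np.r_[(fk(x,q)-pt)*10,(R.from_matrix(rot(q,90).T@Rt)).as_rotvec()]
    r=least_squares(f,np.clip(q0,lo+1,hi-1),bounds=(lo,hi),x_scale=10.); return r.x,np.sqrt(2*r.cost)
E
python3 - <<'E'
from kin import *
s=env.observe()
D=[([-87.107,21.807,74.336,0,83.858,-12.336],[.1445,-.5304,.2307]),([-41.2698,19.4023,87.3491,19.9192,61.0645,29.4606],[.5362,-.2121,.1982]),([-38.0754,28.6818,89.6055,22.1272,49.065,27.9028],[.575,-.2082,.1057]),(list(s['q']),list(s['position']))]
M=np.vstack([A7(q) for q,_ in D]); y=np.concatenate([p for _,p in D])
x,res,rk,sv=np.linalg.lstsq(M,y,rcond=None); print(x,sv,(M@x-y)*1000)
np.save('kin.npy',x)
for a,t,p in [(37,-16,(-.02,0,.09)),(37,-16,(.0015,0,.0135)),(37,9,(.0008,0,.012)),(37,-16,(-.06,0,.13)),(37,-16,(-.06,0,.18)),(37,0,(-.06,0,.18)),(37,0,(-.10,-.15,.15))]:
    Rt,pt=toolpose(BIN,t,p,a)
    print(t,p,pt,*ik(x,Rt,pt,[s['q'][0]+40,20,90,20,40,30]))
E
```

```text
[0.1304 0.0009 0.5367 0.1029 0.3499 0.2579 0.1174] [3.8773 2.9386 2.0287 0.3703 0.221  0.158  0.0702] [-0.1445 -0.0867  0.307  -0.0066  0.0622 -0.1502  0.0851  0.046   0.0883
 -0.0484  0.056  -0.2451]
-16 (-0.02, 0, 0.09) [0.4698 0.1928 0.2909] [  7.3256  -0.649  111.5419  10.9819  16.4557  77.1237] 4.774606457626387e-12
-16 (0.0015, 0, 0.0135) [0.4909 0.197  0.2144] [  4.0491   8.5888 117.2892  75.7044   9.98    10.0342] 0.07290883236211526
9 (0.0008, 0, 0.012) [0.5209 0.2029 0.2325] [ 8.5798 12.3674 93.4526  1.7035 46.2176 86.5073] 2.7363460127953703e-11
-16 (-0.06, 0, 0.13) [0.4305 0.185  0.3309] [  6.6921  -8.2304 110.5918   8.5519  24.9682  79.5206] 1.6219899765457984e-13
-16 (-0.06, 0, 0.18) [0.4305 0.185  0.3809] [  6.6921 -10.8473 103.8945   6.411   34.205   81.9744] 4.907305158114103e-15
0 (-0.06, 0, 0.18) [0.4493 0.1887 0.3951] [ 7.6926 -4.7369 88.4876  2.4534 59.3241 85.9454] 1.8344957781254609e-10
0 (-0.1, -0.15, 0.15) [0.4392 0.0338 0.3651] [-23.4202  -9.9804  97.5409  22.6595  62.5605  50.24  ] 7.840628322916155e-16
```

Run:
```python
from kin import *
x=np.load('kin.npy')
for a,t in [(37,-10),(37,-12),(37,-13),(30,-16),(25,-16),(22,-16)]:
    for p in [(.0015,0,.0135),]:
        Rt,pt=toolpose(BIN,t,p,a); print(a,t,*ik(x,Rt,pt,[8,8,110,10,16,77]))
```

```text
37 -10 [  7.8584   8.5654 111.6164  10.8468  13.093   77.1484] 5.5528481339181986e-15
37 -12 [  7.6991   8.5957 113.2388  15.9432   9.98    71.9696] 0.0070159008014514575
37 -13 [  7.3892   8.5155 113.511   19.4984   9.98    68.248 ] 0.02555537347663125
30 -16 [  7.8064   8.5233 112.6857  10.8554  13.0673  77.0604] 1.8818922130955456e-13
25 -16 [  7.9567   8.576  109.3689   5.8905  21.2027  82.0569] 4.039228941639358e-11
22 -16 [  8.0459   8.792  107.363    4.4391  25.9548  83.5206] 1.4297525383548745e-14
```

Request:
{"fn": "jog_arm", "kwargs": {
  "plan": "0 0 0 -1.2 0 1.6 255;0 0 0 -1.2 0 1.6 255;0 0 0 -1.2 0 1.6 255;0 0 0 -1.2 0 1.6 255;0 0 0 -1.2 0 1.6 255;0 0 0 -0.8 0 1.06 255;0 0 0 -0.6 0 0.8 255;0 0 0 -0.3 0 0.4 255;0 0 0 0 0 0 255;0 0 0 0 0 0 255"
}}

```text
time_s: 5.57
position: [0.5748, -0.2071, 0.106]
tool_rot: [[0.91, 0.196, 0.366], [0.181, -0.981, 0.075], [0.374, -0.002, -0.927]]
ft_force: [-4.0, 1.9, 1.4]
grip_width: 0.0132
gripper_force: 59.2
```

Run:
```python
from kin import *
s=env.observe(); print(s['time_s'],s['position'],s['ft_force'],s['q'])
St=np.load('St.npy'); Rb=St[:3,:3]@lean(15)
R0=np.array(s['tool_rot']);print('grasp in board', (Rb.T@(np.array(s['position'])-.0187*R0[:,2]-St[:3,3]))*1000, np.degrees(np.arcsin(np.hypot(*R0[:2,2]))))
Rt,pt=toolpose(St,15,[0,0,0],22,(-.053,0,.090)); plan(Rt,pt)
x=np.load('kin.npy'); print(ik(x,Rt,pt,s['q']))
```

```text
5.5667 [ 0.5748 -0.2071  0.106 ] [-3.9649  1.9388  1.3823] [-38.0093  28.6607  89.5501  22.048   49.306   28.0638]
grasp in board [-51.6096   0.9726  91.6931] 21.95187235646057
rows 3 each: turn [-0.04 -4.98 -0.01] shift [-0.23  0.03  0.02] | total [ -0.1 -15.   -0. ] [-0.7   0.1  -0.01]
(array([-33.5276,  31.6578,  80.5983,   5.5395,  62.876 ,  42.8549]), np.float64(2.780935586168769e-13))
```

Request:
{"fn": "jog_arm", "kwargs": {
  "plan": "0 0 0 0 0 0 120;0 0 0 0 0 0 120;0 0 0 0 0 0 120;0 0 0 0 0 0 120;0 -5 0 -0.23 0.03 0 120;0 -5 0 -0.23 0.03 0 120;0 -5 0 -0.23 0.03 0 120;0 0 0 0 0 0 120;0 0 0 0 0 0 255;0 0 0 0 0 0 255"
}}

```text
time_s: 6.4
position: [0.5689, -0.2096, 0.1035]
tool_rot: [[0.973, 0.196, 0.121], [0.194, -0.981, 0.026], [0.123, -0.002, -0.992]]
ft_force: [0.9, -0.1, 0.6]
grip_width: 0.0221
gripper_force: 0.0
```

Request:
{"fn": "jog_arm", "kwargs": {
  "plan": "0 0 0 0 0 0 255;0 0 0 0 0 0 255;0 0 0 0 0 0 255;0 0 0 0 0 0 255;0 0 0 0 0 0 255",
  "grip_force": 60
}}

```text
time_s: 6.82
position: [0.5688, -0.2099, 0.1036]
tool_rot: [[0.974, 0.195, 0.119], [0.194, -0.981, 0.025], [0.121, -0.001, -0.993]]
ft_force: [-1.3, -0.4, -1.6]
grip_width: 0.0129
gripper_force: 60.9
```

Run:
```python
from kin import *
s=env.observe(); print(s['time_s'],s['position'],s['ft_force'],s['q'],s['grip_width'])
St=np.load('St.npy'); Rb=St[:3,:3]@lean(15)
R0=np.array(s['tool_rot']);g=(Rb.T@(np.array(s['position'])-.0187*R0[:,2]-St[:3,3])); print('grasp in board',g*1000)
x=np.load('kin.npy')
W=[(St,15,(.034,0,.125)),(BIN,0,(-.13,-.17,.16)),(BIN,-16,(-.05,0,.14)),(BIN,-16,(-.02,0,.09)),(BIN,-16,(.0015,0,.0135))]
R0,p0=np.array(s['tool_rot']),np.array(s['position']);q=s['q']
for T,t,p in W:
    Rt,pt=toolpose(T,t,p,22,g); plan(Rt,pt,R0=R0,p0=p0); q,e=ik(x,Rt,pt,q); print(pt,q,e); R0,p0=Rt,pt
np.save('g.npy',g)
```

```text
6.8167 [ 0.5688 -0.2099  0.1036] [-1.2906 -0.354  -1.5949] [-33.5828  31.6888  80.5059   5.5775  63.014   42.8402] 0.01293525892685951
grasp in board [-52.9823  -0.5377  90.1836]
rows 4 each: turn [-0.02  0.01 -0.01] shift [ 1.22 -0.   -3.  ] | total [-0.1  0.  -0.1] [  4.89  -0.02 -11.99]
[ 0.6022 -0.2032  0.2286] [-31.2502  27.9714  64.8076   4.7729  82.0797  47.0041] 2.2870177379615987e-14
rows 9 each: turn [-0.    1.67  0.01] shift [-1.23 -2.71 -1.95] | total [-0.  15.   0.1] [-13.   -24.39 -16.12]
[0.4086 0.0068 0.3728] [-24.1307  -7.58    89.136   12.6906  80.4359  54.5431] 2.545737614699382e-09
rows 5 each: turn [ 0.   3.2 -0. ] shift [ 0.75 -3.4   1.22] | total [ 0. 16. -0.] [  4.39 -17.     5.6 ]
[0.4361 0.1856 0.3374] [ 7.3885 -4.8903 98.4689  3.1311 48.5254 84.92  ] 1.8501990604140333e-12
rows 2 each: turn [0. 0. 0.] shift [-0.36  0.    2.89] | total [0. 0. 0.] [-0.71  0.    5.79]
[0.4655 0.1914 0.2874] [  7.7367   0.9062 101.6362   3.348   39.5564  84.6871] 6.709912553718311e-13
rows 3 each: turn [0. 0. 0.] shift [-1.01 -0.    2.45] | total [0. 0. 0.] [-3.02 -0.    7.35]
[0.4866 0.1956 0.2109] [  7.9492   8.6903 107.5157   4.5826  25.9108  83.3136] 3.4307052487313573e-11
```

Request:
{"fn": "jog_arm", "kwargs": {
  "plan": "0 0 0 0.3 0 -0.75 255;0 0 0 0.6 0 -1.5 255;0 0 0 1 0 -2.45 255;0 0 0 1 0 -2.45 255;0 0 0 1 0 -2.45 255;0 0 0 0.7 0 -1.7 255;0 0 0 0.3 0 -0.7 255"
}}

```text
time_s: 7.4
position: [0.6037, -0.2035, 0.2324]
tool_rot: [[0.973, 0.196, 0.124], [0.195, -0.981, 0.022], [0.126, 0.002, -0.992]]
ft_force: [-0.2, -0.1, -2.0]
grip_width: 0.0131
gripper_force: 60.9
```

Request:
{"fn": "jog_arm", "kwargs": {
  "plan": "0 0 0 -0.5 -1.1 -0.8 255;0 1.67 0 -1.23 -2.71 -1.95 255;0 1.67 0 -1.23 -2.71 -1.95 255;0 1.67 0 -1.23 -2.71 -1.95 255;0 1.67 0 -1.23 -2.71 -1.95 255;0 1.67 0 -1.23 -2.71 -1.95 255;0 1.67 0 -1.23 -2.71 -1.95 255;0 1.67 0 -1.23 -2.71 -1.95 255;0 1.67 0 -1.23 -2.71 -1.95 255;0 1.67 0 -0.7 -1.6 -1.1 255"
}}

```text
time_s: 8.23
position: [0.4081, 0.0094, 0.3748]
tool_rot: [[0.908, 0.197, 0.369], [0.182, -0.98, 0.075], [0.376, -0.001, -0.926]]
ft_force: [0.1, 0.6, -0.8]
grip_width: 0.0125
gripper_force: 60.8
```

Request:
{"fn": "jog_arm", "kwargs": {
  "plan": "0 2 0 0.4 -1.6 0.6 255;0 2 0 0.6 -2.6 0.9 255;0 2 0 0.6 -2.6 0.9 255;0 2 0 0.6 -2.6 0.9 255;0 2 0 0.6 -2.6 0.9 255;0 2 0 0.6 -2.6 0.9 255;0 2 0 0.4 -1.6 0.6 255;0 2 0 0.2 -0.8 0.2 255;0 0 0 0 0 0 255;0 0 0 0 0 0 255"
}}

```text
time_s: 9.07
position: [0.4383, 0.1862, 0.3405]
tool_rot: [[0.775, 0.197, 0.601], [0.155, -0.98, 0.121], [0.613, -0.001, -0.79]]
ft_force: [-0.0, -0.3, -1.7]
grip_width: 0.0132
gripper_force: 60.9
```

Run:
```python
from kin import *
s=env.observe(); print(s['time_s'],s['position'],s['ft_force'],s['grip_width'])
g=np.load('g.npy')
Rt,pt=toolpose(BIN,-16,(-.05,0,.14),22,g); plan(Rt,pt)
for c in ['wrist','top','side']:
    im=imaging.get_image(c); X,u,v=cloud(im); save(im,'i_%s.png'%c)
    Rb=BIN[:3,:3]@lean(-16); R0=np.array(s['tool_rot'])
    # predicted board pose from tool
    a=np.radians(22); Rbt=np.array([[0,0,0]]*3,float)
    Rtb=np.c_[[np.cos(a),0,np.sin(a)],[0,-1,0],[np.sin(a),0,-np.cos(a)]] # tool axes in board frame
    Rb=R0@Rtb.T; o=np.array(s['position'])-.0187*R0[:,2]-Rb@g
    Y=(X-o)@Rb*1000
    k=(abs(Y[:,0])<9)&(abs(Y[:,1])<98)&(Y[:,2]>0)&(Y[:,2]<118)
    if k.sum()>50:
        A=np.c_[Y[k][:,1:],np.ones(k.sum())]; co=np.linalg.lstsq(A,Y[k][:,0],rcond=None)[0]
        print(c,k.sum(),np.percentile(Y[k],[1,50,99],axis=0),'x=ay+bz+c',co)
    Z=(np.c_[X,np.ones(len(X))]@np.linalg.inv(BIN).T)[:,:3]*1000
    k=(abs(Z[:,2]-154)<6)&(abs(Z[:,1])<125)&(Z[:,0]>-25)&(Z[:,0]<60)
    if k.sum()>30: print('rail',k.sum(),np.percentile(Z[k],[1,50,99],axis=0))
    k=(abs(Z[:,2]-24)<5)&(abs(Z[:,1])<96)&(Z[:,0]<-4)&(Z[:,0]>-30)
    if k.sum()>10: print('lip',k.sum(),np.percentile(Z[k],[1,50,99],axis=0))
```

```text
9.0667 [0.4383 0.1862 0.3405] [-0.0042 -0.2542 -1.7026] 0.013198749124074727
rows 1 each: turn [-0.14  0.17  0.08] shift [-0.37  0.02  0.11] | total [-0.1  0.2  0.1] [-0.37  0.02  0.11]
wrist 26798 [[ -6.6408 -89.0658   5.9152]
 [ -3.1673  -1.5407 103.8761]
 [  4.5077  85.8136 109.1645]] x=ay+bz+c [ 0.0002  0.044  -5.4954]
rail 24365 [[  -8.0525 -109.4161  148.881 ]
 [  16.0713   -2.872   154.0178]
 [  46.8102  104.3483  155.3893]]
lip 2114 [[-16.927  -94.4475  19.3922]
 [-11.4924  18.3264  23.9532]
 [ -4.7876  94.2841  25.6317]]
top 566 [[ -7.102  -88.2971   3.7173]
 [  2.9589  -0.5669 104.9366]
 [  3.6835  88.1717 112.1288]] x=ay+bz+c [-0.0006 -0.0441  4.8988]
rail 1930 [[ -10.0908 -107.0004  148.6346]
 [  16.9663    1.5083  153.6891]
 [  45.3319  107.9427  158.7121]]
lip 311 [[-19.6289 -93.9898  19.6527]
 [-13.3536  -1.3865  23.4793]
 [ -6.4773  93.3291  28.5641]]
side 808 [[ -6.7831 -89.0748   3.8277]
 [ -4.9784  35.1696  91.5465]
 [  2.3352  87.8503 111.4543]] x=ay+bz+c [ 0.0054  0.0349 -7.1145]
rail 1086 [[  -9.4665 -108.2967  149.1246]
 [  20.1849    6.9882  153.294 ]
 [  44.0405  106.9235  157.2204]]
lip 81 [[-22.9083  40.0471  19.1209]
 [-15.3443  70.0432  22.8453]
 [ -7.0077  95.5342  27.4255]]
```

View pics/i_wrist.png

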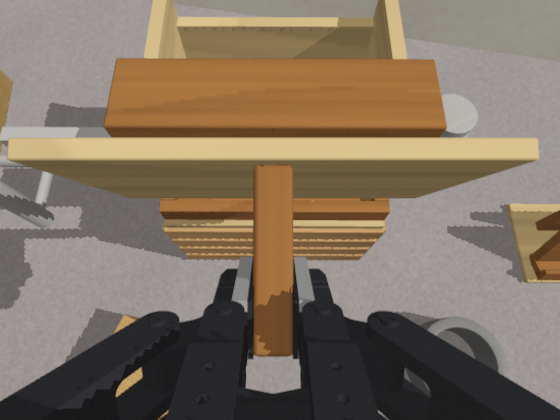

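The board is held squarely: rib at column 273, top edge level at row 148, with the lip and channel visible beneath. I refine lean and relative x before lowering.

```bash
cat > rel.py <<'E'
from kin import *
g=np.load('g.npy'); a=np.radians(22)
Rtb=np.c_[[np.cos(a),0,np.sin(a)],[0,-1,0],[np.sin(a),0,-np.cos(a)]]
def board(s):
    R0=np.array(s['tool_rot']); Rb=R0@Rtb.T; return Rb,np.array(s['position'])-.0187*R0[:,2]-Rb@g
def inbin(s):
    Rb,o=board(s); B=BIN[:3,:3]; Q=B.T@Rb
    return np.degrees(np.arctan2(Q[0,2],Q[2,2])), B.T@(o-BIN[:3,3])*1000
def face(s,c):
    im=imaging.get_image(c); X,_,_=cloud(im); Rb,o=board(s); Y=(X-o)@Rb*1000
    k=(Y[:,0]<1)&(Y[:,0]>-11)&(abs(Y[:,1])<86)&(abs(Y[:,1])>12)&(Y[:,2]>8)&(Y[:,2]<100); K=Y[k]
    for _ in range(3):
        A=np.c_[K[:,1:],np.ones(len(K))]; co=np.linalg.lstsq(A,K[:,0],rcond=None)[0]; r=A@co-K[:,0]; K=K[abs(r)<max(1,2*r.std())]
    print(c,'face',len(K),'x=%.4f y %+.4f z %+.2f'%tuple(co),'lean corr',np.degrees(np.arctan(co[1])),'x at z0',co[2]+4,'zrange',np.percentile(K[:,2],[1,99]))
    return im,X
E
python3 - <<'E'
from rel import *
s=env.observe(); print(inbin(s))
for c in ['wrist','side','top']:
    im,X=face(s,c)
    Z=(np.c_[X,np.ones(len(X))]@np.linalg.inv(BIN).T)[:,:3]*1000
    k=(abs(Z[:,2]-24)<2)&(abs(Z[:,1])<90)&(Z[:,0]<2)&(Z[:,0]>-35); print('lip',k.sum(),np.histogram(Z[k][:,0],np.arange(-26,3,2))[0])
    k=(abs(Z[:,2]-154)<2.5)&(abs(Z[:,1])<90)&(Z[:,0]<60)&(Z[:,0]>-35); print('rail x',np.histogram(Z[k][:,0],np.arange(-18,0,1.5))[0],np.histogram(Z[k][:,0],np.arange(40,52,1.5))[0])
E
```

```text
(np.float64(-15.979029288471557), array([-46.6877,  -0.8709, 144.2711]))
wrist face 10344 x=0.0002 y +0.0018 z -3.46 lean corr 0.10246443677360052 x at z0 0.5356296742400164 zrange [11.3392 99.5229]
lip 1802 [  0   0   0   0 137 318 300 289 287 266 205   0   0   0]
rail x [  0   0   0   0   0   0 311 852 614 555 566] [471 470 432 442 319 130   1]
side face 384 x=-0.0012 y +0.0026 z -6.40 lean corr 0.14852347816423625 x at z0 -2.4014853304097077 zrange [10.1676 99.7373]
lip 47 [0 0 7 5 7 9 8 7 4 0 0 0 0 0]
rail x [0 0 0 0 0 0 3 1 1 0 5] [20 24  8  1  0  0  0]
  ret = _var(a, axis=axis, dtype=dtype, out=out, ddof=ddof,
  arrmean = um.true_divide(arrmean, div, out=arrmean,
  ret = ret.dtype.type(ret / rcount)
Traceback (most recent call last):
  File "rel.py", line 14, in face
    print(c,'face',len(K),'x=%.4f y %+.4f z %+.2f'%tuple(co),'lean corr',np.degrees(np.arctan(co[1])),'x at z0',co[2]+4,'zrange',np.percentile(K[:,2],[1,99]))
                                                                                                                                 ~~~~~~~~~~~~~^^^^^^^^^^^^^^^
IndexError: index -1 is out of bounds for axis 0 with size 0
```

```bash
sed -i 's/^BIN=frame.*/BIN=frame(11.2,[.5500,.2083,.140])/' h.py
python3 - <<'E'
from rel import *
s=env.observe()
R0,p0=np.array(s['tool_rot']),np.array(s['position'])
for p,n in [((-.018,0,.082),5),((-.004,0,.032),4),((.0015,0,.0135),4)]:
    Rt,pt=toolpose(BIN,-16,p,22,g); plan(Rt,pt,R0=R0,p0=p0,n=n); R0,p0=Rt,pt
E
```

```text
rows 5 each: turn [-0.01 -0.   -0.01] shift [-0.29 -0.01  1.36] | total [-0. -0. -0.] [-1.46 -0.05  6.78]
rows 4 each: turn [0. 0. 0.] shift [-0.49 -0.    1.2 ] | total [0. 0. 0.] [-1.98 -0.    4.8 ]
rows 4 each: turn [0. 0. 0.] shift [-0.18 -0.    0.45] | total [0. 0. 0.] [-0.71 -0.    1.8 ]
```

Request:
{"fn": "jog_arm", "kwargs": {
  "plan": "0 0 0 -0.3 0 1.4 255;0 0 0 -0.3 0 1.4 255;0 0 0 -0.3 0 1.4 255;0 0 0 -0.3 0 1.4 255;0 0 0 -0.3 -0.05 1.2 255;0 0 0 -0.5 0 1.2 255;0 0 0 -0.5 0 1.2 255;0 0 0 -0.5 0 1.2 255;0 0 0 -0.5 0 1.2 255;0 0 0 0 0 0 255"
}}

```text
time_s: 10.2
position: [0.4823, 0.1947, 0.2263]
tool_rot: [[0.776, 0.195, 0.601], [0.153, -0.981, 0.12], [0.612, -0.001, -0.791]]
ft_force: [-0.4, 0.2, -2.4]
grip_width: 0.013
gripper_force: 60.8
```

Run:
```python
from rel import *
s=env.observe(); print(s['time_s'],inbin(s),s['ft_force'],s['q'])
Rt,pt=toolpose(BIN,-16,(.0015,0,.0135),22,g); plan(Rt,pt,n=5)
im=imaging.get_image('wrist'); save(im,'l_wrist.png')
im,X=face(s,'side'); cv2.imwrite('pics/l_side.png',cv2.resize(cv2.cvtColor(im['pixels'][170:290,130:310],cv2.COLOR_RGB2BGR),None,fx=4,fy=4,interpolation=cv2.INTER_CUBIC))
```

```text
10.2 (np.float64(-15.765230841158488), array([-5.0474,  0.439 , 28.7279])) [-0.4263  0.1613 -2.4062] [  7.8445   6.9959 106.2925   4.3761  29.0682  83.5485]
rows 5 each: turn [-0.01  0.05 -0.01] shift [-0.09  0.01  0.32] | total [-0.1  0.2 -0. ] [-0.45  0.04  1.61]
side face 390 x=0.0002 y +0.0042 z -6.30 lean corr 0.24301252231800344 x at z0 -2.2992650535541834 zrange [10.1156 98.7065]
```

View pics/l_side.png

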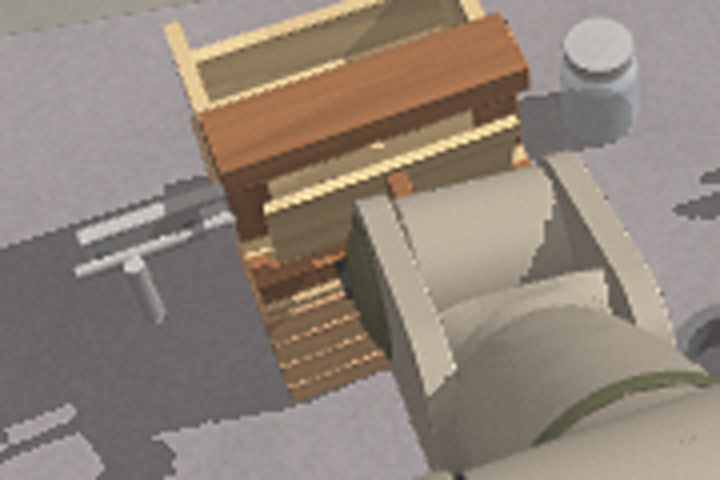

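The board hangs just above the lip, parallel to the rail (top edge from (265,210) to (520,122) in the crop) and clear of it. Lowering now.

Request:
{"fn": "jog_arm", "kwargs": {
  "plan": "0 0 0 -0.09 0 0.32 255;0 0 0 -0.09 0 0.32 255;0 0 0 -0.09 0 0.32 255;0 0 0 -0.09 0 0.32 255;0 0 0 -0.05 0 0.22 255;0 0 0 0 0 0 255;0 0 0 0 0 0 255"
}}

```text
time_s: 10.88
position: [0.4884, 0.1964, 0.2142]
tool_rot: [[0.773, 0.195, 0.604], [0.153, -0.981, 0.121], [0.616, -0.001, -0.788]]
ft_force: [-0.2, -0.2, -1.8]
grip_width: 0.0127
gripper_force: 60.8
```

Run:
```python
from rel import *
s=env.observe(); print(s['time_s'],inbin(s),s['ft_force'],s['wrist_torque'],s['q'])
```

```text
10.8833 (np.float64(-16.002324211609256), array([ 1.586 ,  0.9964, 16.8804])) [-0.1573 -0.1979 -1.7826] [-0.091   0.6178 -0.0345] [  7.964    8.6111 106.8936   4.6561  26.6172  83.2653]
```

Request:
{"fn": "jog_arm", "kwargs": {
  "plan": "0 0 0 -0.06 0 0.08 255;0 0 0 -0.06 0 0.08 255;0 0 0 -0.06 0 0.08 255;0 0 0 0 0 0 255;0 0 0 0 0 0 255"
}}

```text
time_s: 11.3
position: [0.4887, 0.1965, 0.2119]
tool_rot: [[0.772, 0.196, 0.605], [0.153, -0.981, 0.121], [0.617, -0.001, -0.787]]
ft_force: [-3.2, -1.5, 2.6]
grip_width: 0.0131
gripper_force: 61.7
```

Run:
```python
from rel import *
s=env.observe(); print(s['time_s'],inbin(s),s['ft_force'])
R0,p0=np.array(s['tool_rot']),np.array(s['position']); x=np.load('kin.npy'); q=s['q']
for t,p,n in [(-8,(.001,0.0005,.0145),4),(0,(.001,0.0005,.0135),4),(6,(.001,0.0005,.0138),4)]:
    Rt,pt=toolpose(BIN,t,p,22,g); plan(Rt,pt,R0=R0,p0=p0,n=n); R0,p0=Rt,pt; q,e=ik(x,Rt,pt,q); print(q,e)
```

```text
11.3 (np.float64(-16.103784399480123), array([ 1.9627,  1.0148, 14.695 ])) [-3.2006 -1.4876  2.6129]
rows 4 each: turn [-0.02 -2.03  0.01] shift [ 0.28  0.01 -0.06] | total [-0.1 -8.1  0. ] [ 1.12  0.04 -0.18]
[ 8.2995 10.2388 99.4836  2.2404 40.3311 85.7793] 7.952192774974113e-15
rows 4 each: turn [ 0. -2.  0.] shift [ 0.29  0.   -0.03] | total [ 0. -8.  0.] [ 1.14  0.   -0.04]
[ 8.5808 12.9291 91.7115  1.222  53.3865 86.8424] 1.6662826031869628e-15
rows 4 each: turn [-0.  -1.5  0. ] shift [ 0.22 -0.   -0.04] | total [-0. -6.  0.] [ 0.91 -0.   -0.14]
[ 8.768  15.4537 85.7108  0.7531 62.8512 87.3185] 3.1788680497661714e-11
```

Request:
{"fn": "jog_arm", "kwargs": {
  "plan": "0 -2 0 0.28 0 -0.08 255;0 -2 0 0.28 0 -0.08 255;0 -2 0 0.28 0 -0.06 255;0 -2 0 0.28 0 -0.06 255;0 -2 0 0.29 0 -0.02 255;0 -2 0 0.29 0 -0.02 255;0 -2 0 0.29 0 -0.02 255;0 -2 0 0.29 0 -0.02 255;0 0 0 0 0 0 255"
}}

```text
time_s: 12.05
position: [0.5069, 0.2, 0.2268]
tool_rot: [[0.909, 0.195, 0.368], [0.181, -0.981, 0.074], [0.375, -0.001, -0.927]]
ft_force: [-0.3, -0.1, -1.3]
grip_width: 0.0128
gripper_force: 60.9
```

Run:
```python
from rel import *
s=env.observe(); print(s['time_s'],inbin(s),s['ft_force'],s['wrist_torque'])
Rt,pt=toolpose(BIN,6,(.001,0.0005,.0138),22,g); plan(Rt,pt,n=4)
```

```text
12.05 (np.float64(-0.048703306762130784), array([ 2.1584,  0.8419, 13.9704])) [-0.3382 -0.0677 -1.3026] [-0.1544  0.3669  0.0657]
rows 4 each: turn [-0.02 -1.51  0.01] shift [ 0.2   0.01 -0.04] | total [-0.1 -6.   0. ] [ 0.79  0.02 -0.14]
```

Request:
{"fn": "jog_arm", "kwargs": {
  "plan": "0 -1.5 0 0.2 0 -0.04 255;0 -1.5 0 0.2 0 -0.04 255;0 -1.5 0 0.2 0 -0.04 255;0 -1.5 0 0.2 0 -0.04 255;0 0 0 -0.02 0 0.08 255;0 0 0 -0.02 0 0.08 255;0 0 0 0 0 0 255"
}}

```text
time_s: 12.63
position: [0.5135, 0.2014, 0.2309]
tool_rot: [[0.941, 0.196, 0.277], [0.188, -0.981, 0.056], [0.282, -0.001, -0.959]]
ft_force: [-5.1, -1.4, 15.1]
grip_width: 0.0134
gripper_force: 63.4
```

Run:
```python
from rel import *
s=env.observe(); print(s['time_s'],inbin(s),s['ft_force'],s['wrist_torque'])
Rt,pt=toolpose(BIN,9,(.001,0.0005,.0125),22,g); plan(Rt,pt,n=4)
```

```text
12.6333 (np.float64(5.616566100496294), array([ 1.4478,  0.9347, 13.9088])) [-5.0748 -1.4139 15.0697] [-0.1228  0.0422 -0.0025]
rows 4 each: turn [-0.01 -0.85  0.02] shift [0.11 0.01 0.01] | total [-0.1 -3.4  0.1] [0.42 0.03 0.05]
```

Request:
{"fn": "jog_arm", "kwargs": {
  "plan": "0 -0.7 0 0.1 0 -0.08 255;0 -0.7 0 0.1 0 0 255;0 -0.7 0 0.1 0 0 255;0 -0.7 0 0.1 0 0 255;0 -0.7 0 0.1 0 0 255;0 0 0 0 0 0 255"
}}

```text
time_s: 13.13
position: [0.5181, 0.2024, 0.2332]
tool_rot: [[0.956, 0.196, 0.218], [0.191, -0.981, 0.044], [0.223, -0.001, -0.975]]
ft_force: [-5.8, -1.2, 16.8]
grip_width: 0.0131
gripper_force: 63.7
```

Run:
```python
from rel import *
s=env.observe(); print(s['time_s'],inbin(s),s['ft_force'],s['wrist_torque'])
```

```text
13.1333 (np.float64(9.13693563757241), array([ 1.3932,  1.0196, 14.0124])) [-5.8043 -1.2208 16.8081] [-0.1994  0.1246 -0.0278]
```

Request:
{"fn": "jog_arm", "kwargs": {
  "plan": "0 -0.5 0 0.08 0 -0.03 255;0 -0.5 0 0.08 0 0 255;0 0 0 0 0 0 255"
}}

```text
time_s: 13.38
position: [0.5182, 0.2026, 0.2333]
tool_rot: [[0.96, 0.196, 0.198], [0.191, -0.981, 0.041], [0.202, -0.001, -0.979]]
ft_force: [-13.2, -1.9, 16.5]
grip_width: 0.013
gripper_force: 63.8
```

Run:
```python
from rel import *
s=env.observe(); print(s['time_s'],inbin(s),s['ft_force'],s['wrist_torque'])
```

```text
13.3833 (np.float64(10.318014079621955), array([-0.1251,  1.222 , 13.4042])) [-13.1992  -1.888   16.5242] [-0.2156  0.6676 -0.1379]
```

Request:
{"fn": "jog_arm", "kwargs": {
  "plan": "0 0 0 0 0 0 160;0 0 0 0 0 0 100;0 0 0 0 0 0 100;0 0 0 0 0 0 60;0 0 0 0 0 0 60;0 0 0 0 0 -1 60;0 0 0 -0.5 0 -2.5 60;0 0 0 -0.5 0 -3 60;0 0 0 -0.5 0 -3 60;0 0 0 0 0 0 60"
}}

```text
time_s: 14.22
position: [0.4856, 0.1959, 0.328]
tool_rot: [[0.959, 0.196, 0.206], [0.191, -0.981, 0.042], [0.21, -0.001, -0.978]]
ft_force: [-0.2, -0.4, 0.6]
grip_width: 0.0653
gripper_force: 0.0
```

Run:
```python
from rel import *
s=env.observe(); print(s['time_s'],s['position'],s['ft_force'],s['q'])
Bi=np.linalg.inv(BIN)
for c in ['wrist','side','top']:
    im=imaging.get_image(c); X,_,_=cloud(im); save(im,'p_%s.png'%c)
    Z=(np.c_[X,np.ones(len(X))]@Bi.T)[:,:3]*1000
    k=(Z[:,0]>-18)&(Z[:,0]<25)&(abs(Z[:,1])<76)&(abs(Z[:,1])>12)&(Z[:,2]>30)&(Z[:,2]<115); K=Z[k]
    if len(K)>40:
        for _ in range(4):
            A=np.c_[K[:,1:],np.ones(len(K))]; co=np.linalg.lstsq(A,K[:,0],rcond=None)[0]; r=A@co-K[:,0]; K=K[abs(r)<max(1,2*r.std())]
        print(c,'face lean',np.degrees(np.arctan(co[1])),'yaw',np.degrees(np.arctan(co[0])),'x at z12',co[2]+12*co[1],'n',len(K),np.percentile(K,[1,99],axis=0))
    k=(Z[:,0]>-45)&(Z[:,0]<30)&(abs(Z[:,1])<100)&(Z[:,2]>105)&(Z[:,2]<127); print('board top pts',k.sum(),np.percentile(Z[k],[2,50,98],axis=0) if k.sum()>5 else '')
    k=(Z[:,0]>-70)&(Z[:,0]<-35)&(Z[:,1]>110)&(Z[:,1]<205)&(Z[:,2]>110)&(Z[:,2]<147); K=Z[k]; print('handle',k.sum(),np.percentile(K,[3,50,97],axis=0) if k.sum()>5 else '')
```

```text
14.2167 [0.4856 0.1959 0.328 ] [-0.1681 -0.3743  0.6106] [ 8.7155 10.5742 75.4329  0.5816 81.8858 87.403 ]
board top pts 1488 [[-44.2616  -7.3745 119.7067]
 [-26.9507  -0.364  123.2759]
 [ -9.4726   6.0947 126.4483]]
handle 0 
side face lean 8.696986107240717 yaw 0.421801606742949 x at z12 -5.1854011777537945 n 270 [[-3.5809 13.9822 30.7634]
 [ 9.1608 75.298  99.6348]]
board top pts 0 
handle 57 [[-56.9425 172.7414 112.6392]
 [-54.1786 178.541  134.0334]
 [-44.3171 184.9157 144.2829]]
top face lean 9.179187743717058 yaw 0.8305672938683596 x at z12 -3.5274877196247845 n 60 [[ -1.4827 -74.8789  30.6299]
 [  4.3909 -36.3039  61.5432]]
board top pts 2 
handle 44 [[-54.8483 174.0197 112.8346]
 [-50.1354 178.2982 139.9561]
 [-43.1557 186.4043 146.2439]]
```

View pics/p_wrist.png

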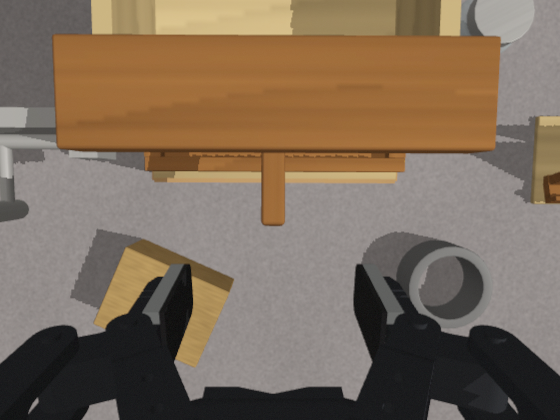

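The board stands in the channel behind the rib (rib at column 273, row 190), leaning about 9°, and the handle is at the left edge at (12,205). Next is the bolt.

Run:
```python
from rel import *
s=env.observe(); R0,p0=np.array(s['tool_rot']),np.array(s['position']); x=np.load('kin.npy'); q=s['q']
B=BIN[:3,:3]; tz=np.array([0,0,-1.]); ty=-B[:,1]; Rt=np.c_[np.cross(ty,tz),ty,tz]
for p in [(-.049,.1785,.185),(-.049,.1785,.106),(-.049,.139,.106)]:
    pt=(BIN@np.r_[p,1])[:3]; plan(Rt,pt,R0=R0,p0=p0); R0,p0=Rt,pt; q,e=ik(x,Rt,pt,q); print(pt,q,e)
```

```text
rows 5 each: turn [-0.01 -2.3   0.01] shift [ 0.35 -3.57 -0.03] | total [ -0.1 -11.5   0.1] [  1.74 -17.83   0.  ]
[0.4673 0.3739 0.325 ] [ 27.3519  24.5503  54.6696   0.     100.7802 106.1519] 9.36457250142336e-15
rows 3 each: turn [0. 0. 0.] shift [0.   0.   2.63] | total [0. 0. 0.] [0.  0.  7.9]
[0.4673 0.3739 0.246 ] [ 27.3519  26.2674  64.5273  -0.      89.2053 106.1519] 4.46371074534413e-13
rows 2 each: turn [0. 0. 0.] shift [-0.    1.97  0.  ] | total [0. 0. 0.] [-0.    3.95  0.  ]
[0.4749 0.3351 0.246 ] [ 23.5566  24.4714  67.5125  -0.      88.0162 102.3566] 3.0970975127646465e-12
```

Request:
{"fn": "jog_arm", "kwargs": {
  "plan": "0 -2.3 0 0.35 -3.57 -0.03 60;0 -2.3 0 0.35 -3.57 -0.03 60;0 -2.3 0 0.35 -3.57 -0.03 60;0 -2.3 0 0.35 -3.57 -0.03 60;0 -2.3 0 0.35 -3.57 -0.03 60;0 0 0 0 0 0 60;0 0 0 0 0 0 60"
}}

```text
time_s: 14.95
position: [0.4674, 0.3756, 0.3226]
tool_rot: [[0.98, 0.198, -0.003], [0.198, -0.98, -0.001], [-0.003, 0.0, -1.0]]
ft_force: [0.1, -0.7, -0.7]
grip_width: 0.0649
gripper_force: 0.0
```

Run:
```python
from rel import *
s=env.observe(); print(s['time_s'],s['position'],s['ft_force'])
im=imaging.get_image('wrist'); X,_,_=cloud(im); save(im,'b_wrist.png')
for r in models.tip_of('wrist','bolt_grip')[:2]: print(r,P(im,*r['at']))
Z=(np.c_[X,np.ones(len(X))]@np.linalg.inv(BIN).T)[:,:3]*1000
k=(Z[:,0]>-70)&(Z[:,0]<-30)&(Z[:,1]>155)&(Z[:,1]<205)&(Z[:,2]>138)&(Z[:,2]<149); print('pin top',k.sum(),Z[k].mean(0),np.percentile(Z[k],[2,98],axis=0))
B=BIN[:3,:3]; tz=np.array([0,0,-1.]); ty=-B[:,1]; Rt=np.c_[np.cross(ty,tz),ty,tz]
m=Z[k].mean(0)/1000; plan(Rt,(BIN@np.r_[m[0],m[1],.106,1])[:3])
```

```text
14.95 [0.4674 0.3756 0.3226] [ 0.0604 -0.7457 -0.7222]
{'at': [271.8, 224.1], 'confidence': 0.95} [0.4763 0.3766 0.2803]
pin top 547 [-44.8803 178.1224 142.2321] [[-51.372  172.0242 138.6017]
 [-39.2293 184.034  144.0257]]
rows 3 each: turn [-0.    0.02  0.02] shift [0.13 0.   2.6 ] | total [-0.   0.1  0.1] [0.39 0.01 7.81]
```

View pics/b_wrist.png

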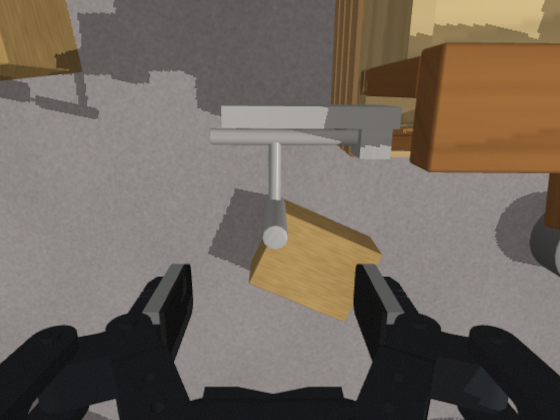

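The pin top is at (275,237), between the fingers at columns 190 and 355. Descend and pinch it.

Request:
{"fn": "jog_arm", "kwargs": {
  "plan": "0 0 0 0.1 0 2.6 60;0 0 0 0.1 0 2.6 60;0 0 0 0.1 0 2.4 60;0 0 0 0 0 0 255;0 0 0 0 0 0 255;0 0 0 0 0 0 255;0 0 0 0 0 0 255;0 0 0 0 0 0 255;0 0 0 0 0 0 255;0 0 0 0 0 0 255",
  "grip_force": 30
}}

```text
time_s: 15.88
position: [0.471, 0.3748, 0.2511]
tool_rot: [[0.981, 0.195, 0.004], [0.195, -0.981, 0.002], [0.004, -0.002, -1.0]]
ft_force: [0.0, -1.1, 6.7]
grip_width: 0.0132
gripper_force: 29.5
```

Request:
{"fn": "jog_arm", "kwargs": {
  "plan": "0 0 0 0 0.6 0 255;0 0 0 0 0.8 0 255;0 0 0 0 0.8 0 255;0 0 0 0 0.7 0 255;0 0 0 0 0.5 0 255;0 0 0 0 0.2 0 255;0 0 0 0 0 0 255"
}}

```text
time_s: 16.47
position: [0.4779, 0.3394, 0.2511]
tool_rot: [[0.981, 0.195, 0.003], [0.195, -0.981, 0.003], [0.004, -0.002, -1.0]]
ft_force: [-1.0, -2.3, 7.5]
grip_width: 0.0131
gripper_force: 29.5
```

Run:
```python
from rel import *
s=env.observe(); print(s['time_s'],s['ft_force'],s['grip_width'],(np.linalg.inv(BIN)@np.r_[s['position'],1])[:3]*1000)
```

```text
16.4667 [-1.022  -2.2585  7.4931] 0.013095547369701852 [-45.2604 142.6331 111.0861]
```

Request:
{"fn": "jog_arm", "kwargs": {
  "plan": "0 0 0 0 0.1 0 255;0 0 0 0 0.1 0 255;0 0 0 0 0.1 0 255;0 0 0 0 0.1 0 255;0 0 0 0 0 0 255"
}}

```text
time_s: 16.88
position: [0.4785, 0.3362, 0.2511]
tool_rot: [[0.981, 0.196, 0.003], [0.196, -0.981, 0.003], [0.004, -0.003, -1.0]]
ft_force: [-1.7, 1.6, 7.0]
grip_width: 0.0129
gripper_force: 29.6
```

Run:
```python
from rel import *
s=env.observe(); print(s['time_s'],s['ft_force'],s['grip_width'],(np.linalg.inv(BIN)@np.r_[s['position'],1])[:3]*1000)
```

```text
16.8833 [-1.6945  1.6304  7.0085] 0.01286103317028179 [-45.2669 139.2979 111.1065]
```

Pushing on, to feel the stop.

Request:
{"fn": "jog_arm", "kwargs": {
  "plan": "0 0 0 0 0.1 0 255;0 0 0 0 0.1 0 255;0 0 0 0 0 0 255"
}}

```text
time_s: 17.13
position: [0.4786, 0.336, 0.2511]
tool_rot: [[0.98, 0.197, 0.003], [0.197, -0.98, 0.007], [0.005, -0.007, -1.0]]
ft_force: [-2.8, 11.8, 6.3]
grip_width: 0.0127
gripper_force: 29.8
```

Request:
{"fn": "jog_arm", "kwargs": {
  "plan": "0 0 0 0 0.1 0 255;0 0 0 0 0 0 255"
}}

```text
time_s: 17.3
position: [0.4786, 0.3359, 0.2511]
tool_rot: [[0.98, 0.198, 0.003], [0.198, -0.98, 0.009], [0.005, -0.008, -1.0]]
ft_force: [-3.0, 15.9, 5.8]
grip_width: 0.0134
gripper_force: 30.0
```

The bolt is at its stop. Release and withdraw straight up.

Request:
{"fn": "jog_arm", "kwargs": {
  "plan": "0 0 0 0 0 0 150;0 0 0 0 0 0 100;0 0 0 0 0 0 100;0 0 0 0 0 0 100;0 0 0 0 0 -2 100;0 0 0 0 0 -3 100;0 0 0 0 0 -3 100;0 0 0 0 0 -3 100;0 0 0 0 0 0 100"
}}

```text
time_s: 18.05
position: [0.4797, 0.3327, 0.3652]
tool_rot: [[0.981, 0.195, 0.01], [0.195, -0.981, 0.005], [0.01, -0.003, -1.0]]
ft_force: [0.6, -0.0, 1.8]
grip_width: 0.0518
gripper_force: 0.0
```

Request:
{"fn": "jog_arm", "kwargs": {
  "plan": "0 0 0 -3 0 -1 100;0 0 0 -3 0 -1 100;0 0 0 -3 0 0 100;0 0 0 -3 0 0 100;0 0 0 0 0 0 100;0 0 0 0 0 0 100"
}}

```text
time_s: 18.55
position: [0.3602, 0.3088, 0.3796]
tool_rot: [[0.981, 0.196, 0.001], [0.196, -0.981, 0.002], [0.002, -0.001, -1.0]]
ft_force: [0.1, -0.7, 0.4]
grip_width: 0.052
gripper_force: 0.0
```

Run:
```python
from rel import *
s=env.observe(); print(s['time_s'],s['ft_force'],s['position'])
Bi=np.linalg.inv(BIN)
for c in ['wrist','side','top']:
    im=imaging.get_image(c); X,_,_=cloud(im)
    if c=='wrist': save(im,'f_wrist.png')
    Z=(np.c_[X,np.ones(len(X))]@Bi.T)[:,:3]*1000
    k=(Z[:,0]>-60)&(Z[:,0]<-35)&(Z[:,1]>100)&(Z[:,1]<205)&(Z[:,2]>138)&(Z[:,2]<147); print(c,'pin top',k.sum(),Z[k].mean(0) if k.sum() else '')
    k=(Z[:,0]>-18)&(Z[:,0]<25)&(abs(Z[:,1])<76)&(abs(Z[:,1])>12)&(Z[:,2]>30)&(Z[:,2]<112); K=Z[k]
    if len(K)>40:
        for _ in range(4):
            A=np.c_[K[:,1:],np.ones(len(K))]; co=np.linalg.lstsq(A,K[:,0],rcond=None)[0]; r=A@co-K[:,0]; K=K[abs(r)<max(1,2*r.std())]
        print('lean',np.degrees(np.arctan(co[1])),'x at z12',co[2]+12*co[1],len(K))
    im2=im['pixels']
    if c=='side': cv2.imwrite('pics/f_side.png',cv2.resize(cv2.cvtColor(im2[170:290,130:310],cv2.COLOR_RGB2BGR),None,fx=4,fy=4,interpolation=cv2.INTER_CUBIC))
```

```text
18.55 [ 0.0934 -0.7129  0.3842] [0.3602 0.3088 0.3796]
wrist pin top 476 [-46.8499 138.0846 142.4496]
side pin top 0 
lean 8.314528111407759 x at z12 -4.5011375970165375 296
top pin top 24 [-48.7493 140.4834 142.1549]
lean 9.130218628226286 x at z12 -4.267215088947459 184
```

View pics/f_wrist.png

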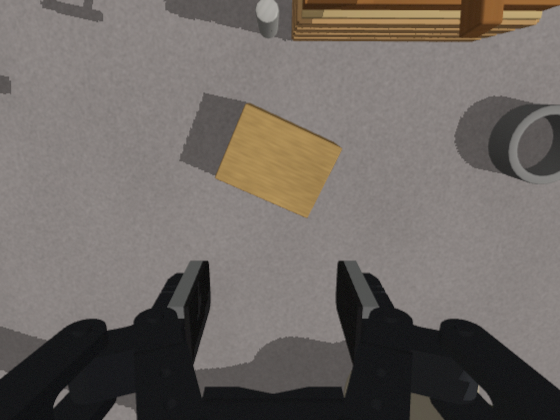

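View pics/f_side.png

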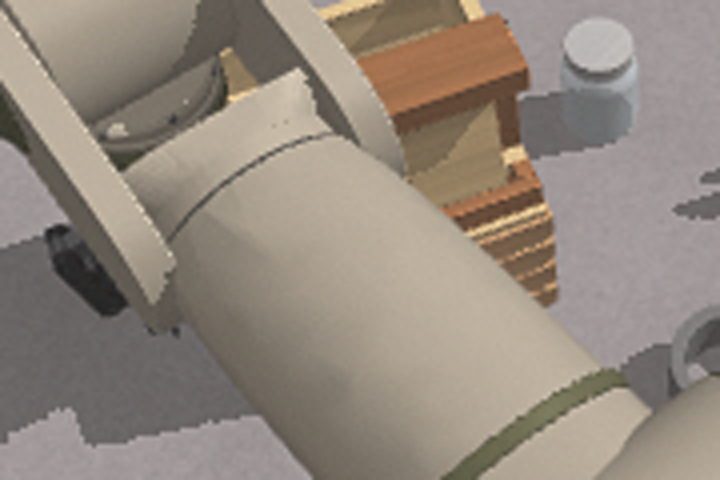

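The wrist view shows the pin top at (267,12), which comes to bin y of about 139, so the bolt is fully across. In the side crop the board sits under the rail at (455,155), leaning about 9°. The robot is touching nothing.

```bash
python3 -c "
from rig import job; print(job.close_job())"
```

```text
the job is handed in; nothing more can be done
None
```

The job is handed in: by my last measurements the board stands fully down in the channel, leaning about 9° against the stiles with its rib out, and the bolt is at its stop; no verdict came back.

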